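Call customer 47: flick the number sign on and ring the counter bell

TASK

Call customer 47 to the till: flick the thumb wheels of the queue-number sign on with a fingertip until its windows read 47, without running past the 4 or the 7, and then press the button of the counter bell. Do not ring before the sign reads 47. Lift and carry nothing, and leave the sign, the bell and everything around them standing where they are.

Things in the scene. Friction and masses are not known exactly. Their poses are not given: they have to be found in the camera images.
- number_sign: Queue-number sign, loose, 2 kg, wooden stand 150 (x) x 160 (y) mm on rubber feet; tips if shoved with over 8 N. Origin: centre of underside; -x is its sloping dark front with two windows, +y its left seen from the front. Two white drums, numerals 0-9, turn on a level axle along y, 92 mm up: tens shown in the left window, units in the right. Only lugs stand above 148 mm.
- tens_top (a point): Point straight above the axle on the tens drum's grey thumb flange (the left end of the drums), mid-width, 160 mm above the counter = radius of the lug tips, 68 mm; axes as the sign. Flange: 14 mm wide, rim radius 52 mm, with 10 rounded lugs 8 mm thick, 16 mm proud, 36 degrees apart, about 30 mm clear between. At a click, lug tips stand 21 mm before (-x) and behind (+x) this point, 3 mm lower.
- units_top (a point): The same point on the units drum's flange (the right end). One click: lower a fingertip just behind (+x of) the lug that is 21 mm behind this point, to 10 (8 to 13) mm below it, draw it level towards -x by 42 mm until that lug is 21 mm before this point, lift, go back above the lugs. A finger up to 20 mm wide along x fits between lugs; the cheeks outside it reach 124 mm, the dark hood 18 mm inward of its middle 147 mm.
- tens_wheel (a joint): Turn of the tens drum, rad: 0 shows numeral 0, each click forward (flange top moving to the sign's -x) adds 0.6283 and shows the next higher numeral; numeral = value / 0.6283. Endless both ways. A sprung roller holds it at each click; leaving one takes 3 N at the lug tip; past half way it snaps on. Starts at 2, 3 or 4 (now and then left half way between two: one flick takes it to the higher).
- units_wheel (a joint): The same for the units drum. Starts at 4, 5 or 6, now and then half way between two of them.
- bell: Loose counter bell, chrome dome on a black foot, 80 mm across, 54 mm high, 0.28 kg. Origin: centre of the underside; z up. Its push button is a 12 mm knob on top, in the centre; the button's top is 54 mm above the origin.
- bell_button (a joint): How far the bell's button is pressed, m: 0 up, 0.004 fully down (8 N); it springs back up. It rings from 0.003 (6 N).
- cup: Bystander: green and white espresso cup, 64 x 89 x 48 mm; origin: centre of the underside
- sable: Bystander: flat round shortbread biscuit, 65 mm across, 9 mm high; origin: centre of the underside
- mints: Bystander: rounded flat tin, red with a cream lid, 60 x 92 x 23 mm; origin: centre of the underside
- pen: Bystander: blue pen, 142 mm long; origin: centre of the underside
- tray: Bystander: small open tray of white card, 64 x 79 x 45 mm; origin: centre of the underside
- shaker: Bystander: glass sugar shaker with a grey cap, 44 mm across, 90 mm high; origin: centre of the underside
There are look-alikes about, which are no part of the job. Leave any pink look-alike of the bell alone.

How it is judged:
On the way, in this order (a step that is already met when the one before it is completed fails the run):
1. the sign reads 47, both drums settled in their clicks ((value of joint tens_wheel between 2.3933 and 2.6333 rad or value of joint tens_wheel between -3.8899 and -3.6499 rad) and (value of joint units_wheel between 4.2782 and 4.5182 rad or value of joint units_wheel between -2.005 and -1.765 rad)), for 0.2 s.
2. the bell's button is pressed down (value of joint bell_button above 0.003 m), for 0.04 s.
At the end, for the whole second after the job is handed in: The tens drum stands at 4 and the units drum at 7 (each within 0.12 rad of its click), the bell has been pressed and its button is up again, and the sign (within 40 mm) and the bell (within 30 mm) still stand upright where they were, at rest (all of step 1 and value of joint bell_button below 0.001 m and height (world z) of each of bell, number_sign below 0.005 m and angle between each of bell, number_sign's own z axis and vertical below 0.05 rad and distance of number_sign from where it was at the start of the episode below 0.04 m and distance of bell from where it was at the start of the episode below 0.03 m and linear speed of each of number_sign, bell below 0.02 m/s); the robot touches nothing.
It fails at once if a drum runs past its number (tens beyond 4 or units beyond 7 by half a click) (value of joint tens_wheel above 2.8274 rad or value of joint units_wheel above 4.7124 rad).
It fails at once if the bell is rung before the sign reads 47 (value of joint bell_button above 0.003 m and not ((value of joint tens_wheel between 2.3933 and 2.6333 rad or value of joint tens_wheel between -3.8899 and -3.6499 rad) and (value of joint units_wheel between 4.2782 and 4.5182 rad or value of joint units_wheel between -2.005 and -1.765 rad))).
It fails at once if the sign or the bell is lifted 15 mm, tipped or shoved more than 50 mm (height (world z) of any of bell, number_sign above 0.015 m or angle between any of bell, number_sign's own z axis and vertical above 0.3 rad or distance of any of bell, number_sign from where it was at the start of the episode above 0.05 m).
It fails at once if the arm or the gripper's body, not the fingers, pushes the sign or the bell (contact force between the arm and number_sign above 2 N or contact force between the arm and bell above 2 N).
It fails at once if a thing standing by is moved more than 25 mm (distance of any of cup, sable, mints, pen, tray, shaker from where it was at the start of the episode above 0.025 m).
It also fails if it takes over 58 s, if anything falls off the work surface, if the arm or the gripper's body presses on something with over 40 N, if the wrist force passes 120 N, or if a joint passes its speed limit or range.

ROBOT

A 6-joint arm with a two-finger parallel gripper is mounted at the origin on a cart in front of the work surface, level with it; the furniture and walls round the work are solid. World frame = base frame: x ahead of the robot, y to its left, z up, the work surface at z = 0. Lengths are in m, angles in rad, forces in N, time in s.
With the tool pointing down it reaches from about 0.275 to 0.875 m from the base axis. Payload 12.5 kg.
Tool frame: the origin (TCP) lies at the very end of the fingers, on their centre line; the grasp point (between the pads) lies 19 mm behind it (ctrl.hold_point_z is the distance from the TCP to the grasp point, in m); x points along the fingers, y is the direction in which the jaws open and shut, and the axes are right-handed (so a half turn about x gives the same grasp; the last joint's range is limited). The gripper opens to 85 mm and grips with 20 to 120 N. Pads are 22 mm wide; open, the fingers measure 114 mm over their backs; the gripper's body (76 mm by 85 mm) begins 54 mm behind the grasp point. The pads swing forward as they close: fully open they stand 13 mm farther back than shut.
Start: joints at [-1.382, 0.351, 1.652, -0, 1.139, -0.085], TCP at [0.149, -0.529, 0.231] pointing down, gripper open.
Joint ranges: [-2.75, 2.75], [-0.79, 2.1], [0.01, 2.65], [-1.57, 4.71], [0.07, 3.14], [-2.87, 2.87]. Speed limits (rad/s): [2.22, 2.22, 2.79, 3.14, 3.14, 3.14].

INTERFACE

Orientations are given as a rotation vector (axis times angle).
In Python, from cell import ctrl gives the robot as it stands. Calls block until the motion is done:
- ctrl.move_to(position, orientation): joint-space move of the TCP to a pose.
- ctrl.move_linear(position, frame=None, velocity=0.15): straight line of the TCP; frame=None keeps the orientation; velocity is the mean speed in m/s.
- ctrl.move_j(angles): joint-space move.
- ctrl.move_gripper(opening, effort=None): opening from 0.0 (shut) to 1.0 (fully open); effort is the grip in N (None keeps the last); returns when the fingers have stopped.
- ctrl.dwell(seconds).
- ctrl.solve_ik(position, orientation): joint angles nearest the present ones, or None.
- ctrl.snapshot(name): name is "side" or "top" or "wrist"; returns a dict with "pixels" (480x640x3 uint8, blue, green, red), "z_map" (480x640 float32, m along the optical axis (not along the pixel's ray), 0 where there is no reading), "camera_matrix" (3x3 intrinsics, pixels), "camera_from_world" (4x4, takes a point from world to camera coordinates). Camera axes: x right, y down, z forward; pixel columns grow to the right and rows downward; lengths in m; the calibration is good to about 2 mm. A picture is of the moment at which its call begins.
A pose or a line that the arm cannot do raises ctrl.PlanningError and nothing moves.
- ctrl.job_done(): hands the job in, once; it reports no verdict.
Trained networks look in the newest picture that a camera, given by its name, has taken for a name from the list of things; names that differ only in an ending like _2 or _b are one class to them, and where a whole thing is asked for, a point or a joint stands for the part that bears it (a point fixed in the world has none). Each returns a list of dicts, best first, with "conf" (0 to 1); they miss things now and then, are a little off and sometimes report something else, mostly with a low value. They report only what shows in the picture. A call takes as long as a camera call. They do not tell look-alikes from the thing itself.
- ctrl.boxes_of(camera, thing): "uv" ([column, row] in pixels, amid what is visible of it).
Readings, each from a call of its own:
- ctrl.get_clock(): time.
- ctrl.get_qpos(): joint angles.
- ctrl.get_dq(): joint speeds.
- ctrl.get_tau(): joint torques, N m.
- ctrl.get_tool_pos(): TCP position.
- ctrl.get_tcp_rot(): TCP orientation.
- ctrl.get_wrist_force(): force on the tool from outside, world axes, zero at the start.
- ctrl.get_ft_torque(): the same for the moment, N m.
- ctrl.get_opening(): opening from 0.0 (shut) to 1.0 (fully open).
Only numpy, scipy, OpenCV 4.12 (cv2) and the standard library are available. Lean on these libraries where they do the work, as an engineer would, in place of code of your own. Each camera call takes 0.05 s, during which the arm holds its last target.

## Working session

There is one attempt and no reset: what is moved stays moved. The work goes in short steps, each a Python script; the robot and the scene stay as the last script left them, time stands still between calls to the robot, and variables do not carry over. Pictures are saved under pics/ and viewed, and the job is handed in when it is done.

```bash
ls; mkdir -p pics; cat > h.py <<'E'
from cell import ctrl
import numpy as np, cv2
def snap(n,f):
    s=ctrl.snapshot(n); cv2.imwrite(f'pics/{f}.png',s['pixels']); np.savez(f'pics/{f}.npz',**s); return s
def w(s,u,v,z=None):
    K=s['camera_matrix'];T=np.linalg.inv(s['camera_from_world'])
    r=np.linalg.inv(K)@[u,v,1.]
    if z is None:
        d=s['z_map'][int(round(v)),int(round(u))]; return (T@np.r_[r*d,1])[:3]
    d=T[:3,:3]@r; o=T[:3,3]; return o+d*(z-o[2])/d[2]
def cloud(s):
    K=s['camera_matrix'];T=np.linalg.inv(s['camera_from_world'])
    v,u=np.mgrid[:480,:640]; z=s['z_map']
    p=np.stack([(u-K[0,2])/K[0,0]*z,(v-K[1,2])/K[1,1]*z,z],-1)
    P=p@T[:3,:3].T+T[:3,3]; P[z==0]=np.nan; return P
def px(s,p):
    c=(s['camera_from_world']@np.r_[p,1])[:3]; q=s['camera_matrix']@c; return q[:2]/q[2]
E
python3 - <<'E'
from h import *
for n in ['top','side','wrist']:
    s=snap(n,n+'0')
    print(n,s['camera_from_world'].round(3).tolist(),s['camera_matrix'].round(0).tolist())
    for t in ['number_sign','bell','tens_top','units_top','tens_wheel','cup','sable','mints','pen','tray','shaker']:
        try: 
            for b in ctrl.boxes_of(n,t)[:3]: print(t,b, w(s,*b['uv']).round(3))
        except Exception as e: print(t,e)
print(ctrl.get_clock(),ctrl.get_tcp_rot(),ctrl.get_tool_pos())
E
```

```text
pics
top [[-0.094, -0.996, -0.008, 0.03], [-0.97, 0.093, -0.224, 0.51], [0.224, -0.013, -0.975, 1.423], [0.0, 0.0, 0.0, 1.0]] [[607.0, 0.0, 309.0], [0.0, 607.0, 246.0], [0.0, 0.0, 1.0]]
number_sign {'uv': [240.3, 282.2], 'conf': 0.73} [0.423 0.145 0.138]
bell {'uv': [389.3, 267.7], 'conf': 0.97} [ 0.443 -0.211  0.037]
bell {'uv': [456.1, 272.0], 'conf': 0.93} [ 0.417 -0.372  0.036]
tens_top {'uv': [243.2, 281.3], 'conf': 0.97} [0.424 0.138 0.142]
units_top {'uv': [238.3, 281.2], 'conf': 0.81} [0.427 0.15  0.136]
tens_wheel {'uv': [217.2, 274.4], 'conf': 0.84} [0.446 0.196 0.141]
cup {'uv': [324.1, 232.4], 'conf': 0.89} [ 0.552 -0.061  0.015]
sable {'uv': [325.8, 275.8], 'conf': 0.81} [ 0.442 -0.055  0.013]
mints {'uv': [328.2, 306.5], 'conf': 0.74} [ 0.363 -0.052  0.028]
pen {'uv': [155.3, 296.0], 'conf': 0.75} [0.432 0.371 0.009]
pen {'uv': [215.9, 275.8], 'conf': 0.59} [0.442 0.198 0.146]
tray {'uv': [151.6, 242.2], 'conf': 0.93} [ 0.574  0.379 -0.005]
tray {'uv': [257.6, 281.1], 'conf': 0.55} [0.423 0.106 0.136]
shaker {'uv': [287.4, 203.2], 'conf': 0.57} [0.617 0.023 0.081]
side 
[... 528 characters left out ...]
: [308.6, 284.5], 'conf': 0.82} [0.433 0.22  0.13 ]
cup {'uv': [301.6, 250.4], 'conf': 0.65} [ 0.567 -0.079  0.043]
sable {'uv': [358.6, 278.1], 'conf': 0.43} [ 0.415 -0.043  0.01 ]
mints {'uv': [381.5, 279.7], 'conf': 0.76} [ 0.359 -0.026  0.024]
pen {'uv': [276.6, 403.1], 'conf': 0.93} [0.429 0.375 0.006]
tray {'uv': [201.4, 373.3], 'conf': 0.69} [0.581 0.346 0.001]
shaker {'uv': [259.4, 265.1], 'conf': 0.87} [0.623 0.035 0.049]
wrist [[0.271, -0.962, 0.001, -0.55], [-0.928, -0.261, 0.266, -0.036], [-0.255, -0.073, -0.964, 0.377], [0.0, 0.0, 0.0, 1.0]] [[398.0, 0.0, 319.0], [0.0, 398.0, 236.0], [0.0, 0.0, 1.0]]
1.8 [ 2.07491349  0.28587269 -2.07495901] [ 0.14871914 -0.52949153  0.23127454]
```

View pics/top0.png

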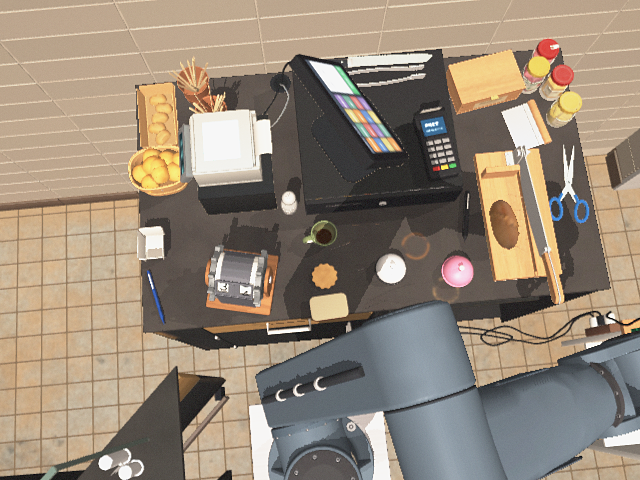

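View pics/side0.png

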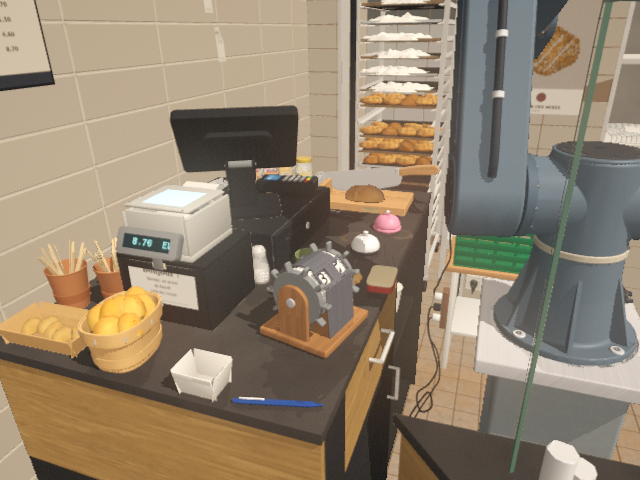

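```bash
python3 - <<'E'
import cv2
a=cv2.imread('pics/top0.png')[220:330,180:300]
cv2.imwrite('pics/top0c.png',cv2.resize(a,None,fx=5,fy=5,interpolation=cv2.INTER_CUBIC))
E
```

```text
(no output)
```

View pics/top0c.png

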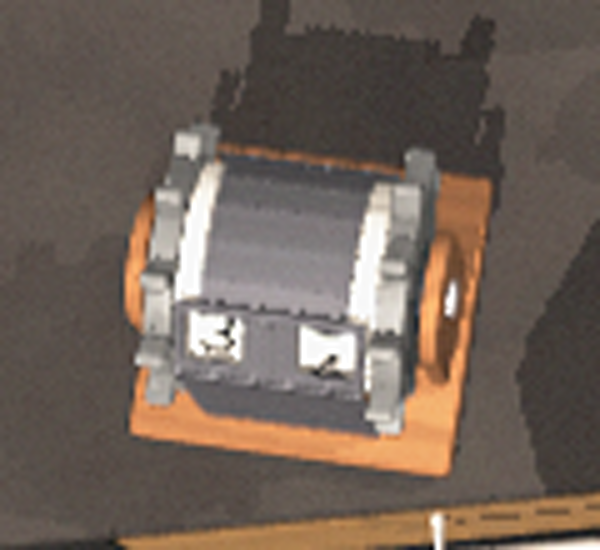

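The top picture shows the sign at about (240,280), with tens reading 3 and units unclear. The chrome bell is at (389,268) and the pink look-alike at (458,271). Next I'll get the sign's pose.

```bash
python3 - <<'E'
from h import *
P=[]
for n in ['top','side']:
    s=dict(np.load(f'pics/{n}0.npz')); c=cloud(s); hsv=cv2.cvtColor(s['pixels'],cv2.COLOR_BGR2HSV)
    m=(np.abs(c[...,0]-.43)<.14)&(np.abs(c[...,1]-.15)<.15)
    # base plate: low
    z=c[...,2]
    b=m&(z>.006)&(z<.03)&(hsv[...,1]>110)&(hsv[...,0]<20)
    pts=c[b]; print(n,b.sum(),np.median(pts[:,2]),np.percentile(pts,[2,98],axis=0).round(3).tolist())
    if n=='top':
        r=cv2.minAreaRect((pts[:,:2]*1000).astype(np.float32)); print(r, cv2.boxPoints(r))
        for q in [(206,306.5),(270,315),(278,255),(224,250)]: print(q,w(s,*q,z=.015).round(4))
    L=m&(z>.149); l=c[L]; print('lug',len(l)); 
    print(np.c_[l].round(3)[::6].tolist())
s=dict(np.load('pics/top0.npz'));c=cloud(s);m=(np.hypot(c[...,0]-.443,c[...,1]+.211)<.045)&(c[...,2]>.012)
q=c[m];print('bell',q.mean(0),q[q[:,2]>.046], (q.max(0)+q.min(0))/2,q.max(0)-q.min(0))
E
```

```text
top 849 0.01816012653243626 [[0.364, 0.066, 0.011], [0.524, 0.242, 0.025]]
((449.87799072265625, 153.79168701171875), (160.7176971435547, 152.92868041992188), 76.91435241699219) [[357.20538  92.83163]
 [506.1629   58.20745]
 [542.5506  214.75174]
 [393.59308 249.37592]]
(206, 306.5) [0.3933 0.2463 0.015 ]
(270, 315) [0.3575 0.0913 0.015 ]
(278, 255) [0.5054 0.0593 0.015 ]
(224, 250) [0.5312 0.1933 0.015 ]
lug 128
[[0.475, 0.097, 0.15], [0.48, 0.194, 0.159], [0.478, 0.198, 0.162], [0.477, 0.201, 0.155], [0.475, 0.2, 0.152], [0.458, 0.156, 0.15], [0.452, 0.145, 0.151], [0.448, 0.129, 0.149], [0.449, 0.186, 0.149], [0.443, 0.123, 0.149], [0.44, 0.1, 0.154], [0.436, 0.102, 0.163], [0.446, 0.208, 0.151], [0.435, 0.104, 0.159], [0.444, 0.212, 0.155], [0.436, 0.128, 0.151], [0.441, 0.213, 0.155], [0.437, 0.157, 0.151], [0.438, 0.207, 0.16], [0.428, 0.14, 0.149], [0.411, 0.121, 0.149], [0.398, 0.112, 0.152]]
side 1860 0.018751035510807812 [[0.364, 0.098, 0.007], [0.529, 0.245, 0.027]]
lug 119
[[0.44, 0.1, 0.16], [0.437, 0.104, 0.16], [0.436, 0.105, 0.158], [0.436, 0.107, 0.157], [0.438, 0.10
[... 549 characters left out ...]
4]
 [ 0.44790895 -0.2182799   0.05362595]
 [ 0.44820051 -0.22112632  0.0508034 ]
 [ 0.44719959 -0.21156793  0.04793349]
 [ 0.44621387 -0.21338388  0.0520208 ]
 [ 0.44659125 -0.21629537  0.04871011]
 [ 0.44583178 -0.21828158  0.05157505]
 [ 0.44581011 -0.22087281  0.05042992]
 [ 0.44408135 -0.21073501  0.05152256]
 [ 0.4447358  -0.2138691   0.04666636]
 [ 0.44401433 -0.21589102  0.0493459 ]
 [ 0.44244947 -0.21720253  0.05665859]
 [ 0.44257874 -0.21991189  0.05467882]
 [ 0.44078708 -0.21234579  0.05488338]
 [ 0.44169199 -0.21569452  0.04859483]
 [ 0.44077059 -0.21753642  0.05241177]
 [ 0.44038318 -0.219817    0.05327498]] [ 0.44403616 -0.2157363   0.03447701] [0.07306809 0.07268501 0.04436315]
```

```bash
python3 - <<'E'
from h import *
from scipy.spatial.transform import Rotation as R
s=dict(np.load('pics/wrist0.npz')); T=np.linalg.inv(s['camera_from_world'])
Rt=R.from_rotvec(ctrl.get_tcp_rot()).as_matrix(); p=np.array(ctrl.get_tool_pos())
print('tool axes\n',Rt.round(3)); print('cam in tool',(Rt.T@(T[:3,3]-p)).round(3)); print('cam axes in tool\n',(Rt.T@T[:3,:3]).round(3))
print(ctrl.get_qpos())
yaw=np.radians(-13.1); ex=np.array([np.cos(yaw),np.sin(yaw),0]); ey=np.array([-ex[1],ex[0],0])
O=np.array([.450,.154,0])
for sg in (1,-1):
    M=np.c_[[0,0,-1],sg*ey,np.cross([0,0,-1],sg*ey)]
    rv=R.from_matrix(M).as_rotvec()
    for q in ([0,.0525,.15],[0,-.0525,.15],):
        try:print(sg,rv,ctrl.solve_ik(list(O+q[0]*ex+q[1]*ey+[0,0,.2]),list(rv)))
        except Exception as e:print(e)
    for dx in (-.12,-.06,0,):
        print(dx,ctrl.solve_ik(list(O+dx*ex+[0,0,.3]),list(rv)), 'cam', (O+dx*ex+[0,0,.3]+M@(Rt.T@(T[:3,3]-p))).round(3), (M@Rt.T@T[:3,2]).round(2))
E
```

```text
tool axes
 [[-0.     0.27  -0.963]
 [ 0.    -0.963 -0.27 ]
 [-1.    -0.     0.   ]]
cam in tool [-0.142  0.    -0.066]
cam axes in tool
 [[-0.001 -0.266  0.964]
 [ 1.     0.001  0.001]
 [-0.001  0.964  0.266]]
[-1.38161896e+00  3.50711568e-01  1.65182281e+00 -2.29893064e-05
  1.13907517e+00 -8.46219327e-02]
1 [ 0.17950135  1.56333252 -0.17950135] [ 0.3258081   0.30733128  1.79859396  0.          1.03566742 -1.0163501 ]
1 [ 0.17950135  1.56333252 -0.17950135] [ 1.27108253e-01  2.08754102e-01  1.93205485e+00 -4.44089210e-16
  1.00078370e+00 -1.21504994e+00]
-0.12 [ 0.3752458  -0.05047667  1.95154578  0.          1.24052354 -0.9669124 ] cam [0.269 0.196 0.442] [ 0.26 -0.06 -0.96]
-0.06 [ 0.29503931  0.04615353  1.85516936  0.          1.24026977 -1.04711889] cam [0.328 0.183 0.442] [ 0.26 -0.06 -0.96]
0 [ 0.23180591  0.14500005  1.74489049  0.          1.25170211 -1.11035228] cam [0.386 0.169 0.442] [ 0.26 -0.06 -0.96]
-1 [-2.10033608  0.24115994  2.10033608] [ 3.25808096e-01  3.07331280e-01  1.79859396e+00 -8.88178420e-16
  1.03566742e+00  2.12524255e+00]
-1 [-2.10033608  0.24115994  2.10033608] [ 1.27108253e-01  2.08754102e-01  1.93205485e+00 -8.88178420e-16
  1.00078370e+00  1.92654271e+00]
-0.12 [ 3.75245797e-01 -5.04766741e-02  1.95154578e+00 -4.44089210e-16
  1.24052354e+00  2.17468026e+00] cam [0.397 0.166 0.442] [-0.26  0.06 -0.96]
-0.06 [ 2.95039309e-01  4.61535282e-02  1.85516936e+00 -4.44089210e-16
  1.24026977e+00  2.09447377e+00] cam [0.456 0.153 0.442] [-0.26  0.06 -0.96]
0 [ 2.31805911e-01  1.45000050e-01  1.74489049e+00 -4.44089210e-16
  1.25170211e+00  2.03124037e+00] cam [0.514 0.139 0.442] [-0.26  0.06 -0.96]
```

View pics/wrist0.png

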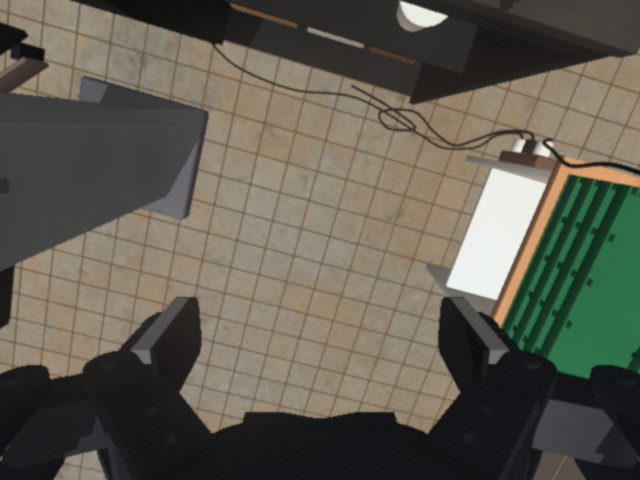

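```bash
cat >> h.py <<'E'
from scipy.spatial.transform import Rotation as R
def frame(yawdeg,O):
    yaw=np.radians(yawdeg); ex=np.array([np.cos(yaw),np.sin(yaw),0]); ey=np.array([-ex[1],ex[0],0])
    M=np.c_[[0,0,-1],ey,np.cross([0,0,-1],ey)]
    return np.array(O),ex,ey,R.from_matrix(M).as_rotvec()
E
python3 - <<'E'
from h import *
O,ex,ey,rv=frame(-13.1,[.45,.154,0])
t0=ctrl.get_clock()
p=O-.07*ex+[0,0,.30]
q=np.array(ctrl.solve_ik(list(p),list(rv))); a=q.copy(); a[0]=-1.0; a[5]=-.3
ctrl.move_j(list(a)); print(ctrl.get_clock()-t0)
ctrl.move_j(list(q)); print(ctrl.get_clock()-t0)
ctrl.move_gripper(0.0); print(ctrl.get_clock()-t0, ctrl.get_opening(), ctrl.get_tool_pos())
s=snap('wrist','wrist1'); print(ctrl.boxes_of('wrist','tens_top'),ctrl.boxes_of('wrist','units_top'))
snap('side','side1');print(ctrl.get_clock())
E
```

```text
0.9667000000000001
2.8083
3.575 0.0037047728546486403 [0.38180712 0.16987683 0.29998898]
[{'uv': [315.3, 250.6], 'conf': 0.63}] []
5.575
```

View pics/wrist1.png

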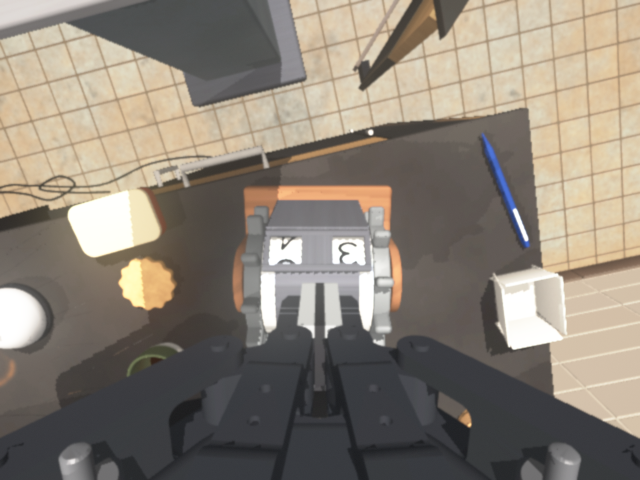

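View pics/side1.png

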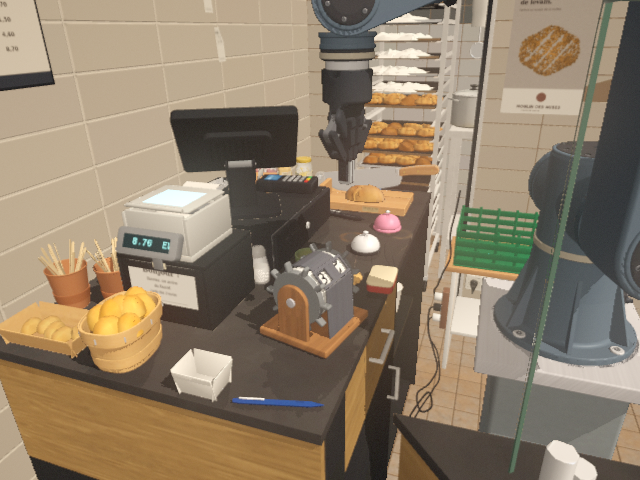

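```bash
python3 - <<'E'
from h import *
s=dict(np.load('pics/side1.npz')); print(px(s,[.382,.17,.3]), px(s,[.382,.17,.45]))
a=s['pixels'][230:360,250:380]
cv2.imwrite('pics/side1c.png',cv2.resize(a,None,fx=4.5,fy=4.5,interpolation=cv2.INTER_CUBIC))
s=dict(np.load('pics/wrist1.npz'));
a=s['pixels'][180:350,230:410][::-1,::-1]
cv2.imwrite('pics/wrist1c.png',cv2.resize(a,None,fx=3.5,fy=3.5,interpolation=cv2.INTER_CUBIC))
# lug map in sign frame from wrist depth
O,ex,ey,_=frame(-13.1,[.45,.154,0])
for n in('wrist1','top0','side1'):
    s=dict(np.load(f'pics/{n}.npz')); c=cloud(s)-O
    X=c@ex;Y=c@ey;Z=c[...,2]
    for sg in(1,-1):
        m=(np.abs(Y-sg*.0525)<.006)&(np.abs(X)<.08)
        r=np.hypot(X[m],Z[m]-.092); th=np.degrees(np.arctan2(X[m],Z[m]-.092))
        k=(r>.058)&(r<.072); h=np.histogram(th[k],bins=np.arange(-90,91,6)); print(n,sg,[(int(b),int(n_)) for n_,b in zip(h[0],h[1]) if n_])
        k=(r>.058)&(r<.07)
        ph=np.angle(np.exp(1j*np.radians(th[k]*10)).mean(),deg=True)/10; print('phase',ph)
    m=(np.abs(X)<.08)&(Z>.148)&(Z<.163); print('Y hist',np.histogram(Y[m],bins=np.arange(-.075,.076,.006)))
E
```

```text
[346.12371013 182.75466702] [346.70377727  85.20714243]
wrist1 1 [(-90, 155), (-60, 52), (-54, 115), (-24, 110), (-18, 23), (6, 2), (12, 151), (18, 11), (48, 21)]
phase 17.300814794884065
wrist1 -1 [(-90, 1), (-84, 1), (-78, 18), (-72, 156), (-66, 1), (-60, 4), (-48, 2), (-42, 68), (-36, 95), (-30, 1), (-6, 142), (0, 23), (30, 122), (66, 1)]
phase 0.009648644858221794
Y hist (array([  0,   0,  89, 114,  47,   0,   0,   0,   0,   0,   0,   0,   0,
         0,   0,   0,   0,   0,   0,  57, 194, 159,   1,   0,   0]), array([-0.075, -0.069, -0.063, -0.057, -0.051, -0.045, -0.039, -0.033,
       -0.027, -0.021, -0.015, -0.009, -0.003,  0.003,  0.009,  0.015,
        0.021,  0.027,  0.033,  0.039,  0.045,  0.051,  0.057,  0.063,
        0.069,  0.075]))
top0 1 [(-90, 18), (-84, 2), (-60, 5), (-54, 21), (-48, 1), (-42, 1), (-36, 1), (-24, 7), (-18, 10), (12, 17), (18, 4), (42, 5), (48, 15), (54, 5), (78, 2), (84, 7)]
phase 17.641763406022385
top0 -1 [(-78, 5), (-72, 21), (-66, 3), (-42, 6), (-36, 15), (-30, 1), (-24, 1), (-12, 1), (-6, 11), (0, 5), (24, 4), (30, 15), (36, 4), (60, 1), (66, 
[... 352 characters left out ...]
  0.051,  0.057,  0.063,
        0.069,  0.075]))
side1 1 [(-90, 34), (-60, 11), (-54, 22), (-24, 25), (-18, 12), (6, 1), (12, 34), (18, 6), (42, 1), (48, 27), (84, 20)]
phase 17.731357599289026
side1 -1 [(-78, 7), (-72, 27), (-66, 1), (-42, 16), (-36, 16), (-6, 23), (0, 11), (30, 25), (36, 4), (66, 8), (72, 1)]
phase 0.3287346848747357
Y hist (array([ 0,  0,  4, 21, 28,  1,  0,  0,  0,  1,  0,  1,  0,  0,  0,  0,  0,
        1,  1,  0, 23, 37, 29,  0,  0]), array([-0.075, -0.069, -0.063, -0.057, -0.051, -0.045, -0.039, -0.033,
       -0.027, -0.021, -0.015, -0.009, -0.003,  0.003,  0.009,  0.015,
        0.021,  0.027,  0.033,  0.039,  0.045,  0.051,  0.057,  0.063,
        0.069,  0.075]))
```

View pics/wrist1c.png

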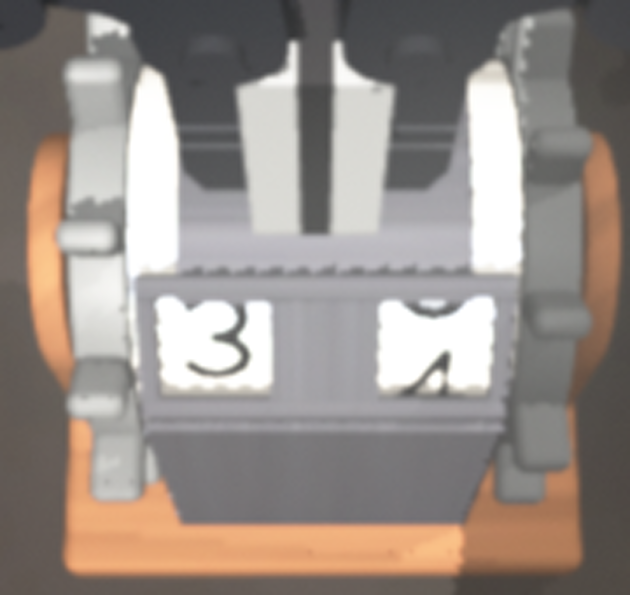

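View pics/side1c.png

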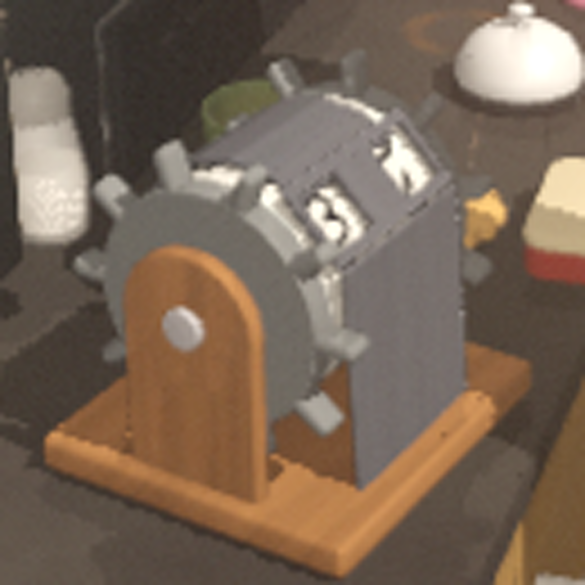

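Wrist close-up: the tens window (crop ~215,345) reads a settled 3. The units window (~435,345) is half way, with the bottom arc of the 5 above and the apex of the 4 below. Lug phases agree: tens 17.5°, units 0°. So that's one tens flick and three units flicks. I'll do the tens first.

```bash
cat >> h.py <<'E'
O,ex,ey,rv=frame(-13.1,[.45,.154,0])
def P(x,y,z): return list(O+x*ex+y*ey+[0,0,z])
def flick(y,x0=.039,x1=-.0025,zd=.150,zu=.172,v=.07):
    ctrl.move_linear(P(x0,y,zu),velocity=.2)
    ctrl.move_linear(P(x0,y,zd),velocity=.06); f0=np.array(ctrl.get_wrist_force())
    print('down',f0.round(1),(np.array(ctrl.get_tool_pos())-P(x0,y,zd)).round(4))
    ctrl.move_linear(P(x1,y,zd),velocity=v); print('end',np.array(ctrl.get_wrist_force()).round(1))
    ctrl.move_linear(P(x1,y,zu),velocity=.1); print('clock',ctrl.get_clock())
def phase(n):
    s=ctrl.snapshot(n) if isinstance(n,str) else n
    c=cloud(s)-O; X=c@ex;Y=c@ey;Z=c[...,2]; out=[]
    for y in(.0525,-.0525):
        m=(np.abs(Y-y)<.007)&(np.abs(X)<.08); r=np.hypot(X[m],Z[m]-.092); th=np.arctan2(X[m],Z[m]-.092); k=(r>.058)&(r<.07)
        out.append((round(float(np.degrees(np.angle(np.exp(10j*th[k]).mean()))/10),1),int(k.sum())))
    return out
E
python3 - <<'E'
from h import *
ctrl.move_to(P(.039,.0525,.20),list(rv)); print(ctrl.get_clock())
flick(.0525)
s=snap('side','side2'); print(phase(s))
cv2.imwrite('pics/side2c.png',cv2.resize(s['pixels'][230:360,250:380],None,fx=4.5,fy=4.5,interpolation=cv2.INTER_CUBIC))
s=snap('wrist','wrist2'); cv2.imwrite('pics/wrist2r.png',s['pixels'][::-1,::-1])
print(ctrl.get_clock())
E
```

```text
6.25
down [-0.   0.5 -0.6] [-0.      0.     -0.0002]
end [ 0.7 -0.1  0.5]
clock 8.1667
[(17.7, 285), (0.4, 181)]
8.2667
```

View pics/side2c.png

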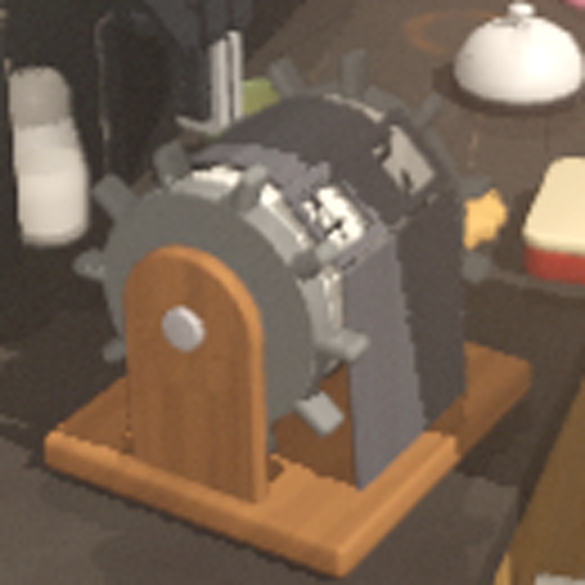

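View pics/wrist2r.png

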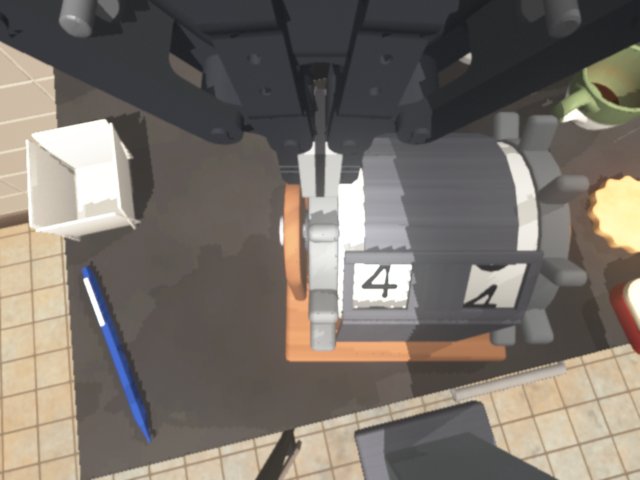

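The tens window at (380,283) now reads 4, settled, and the sign's pose is unchanged. Next is the half-way units flick.

```bash
python3 - <<'E'
from h import *
ctrl.move_linear(P(-.0025,.0525,.185),velocity=.15)
ctrl.move_linear(P(.018,-.0525,.185),velocity=.2); 
flick(-.0525,x0=.018,zd=.151)
s=snap('wrist','wrist3'); cv2.imwrite('pics/wrist3r.png',s['pixels'][::-1,::-1]); print(phase(s),phase('side'))
E
```

```text
down [ 0.5  0.5 -0.3] [-0.0001 -0.     -0.0002]
end [ 0.2 -0.4 -0.9]
clock 10.75
[(16.9, 2539), (-17.4, 1658)] [(17.9, 291), (17.5, 180)]
```

View pics/wrist3r.png

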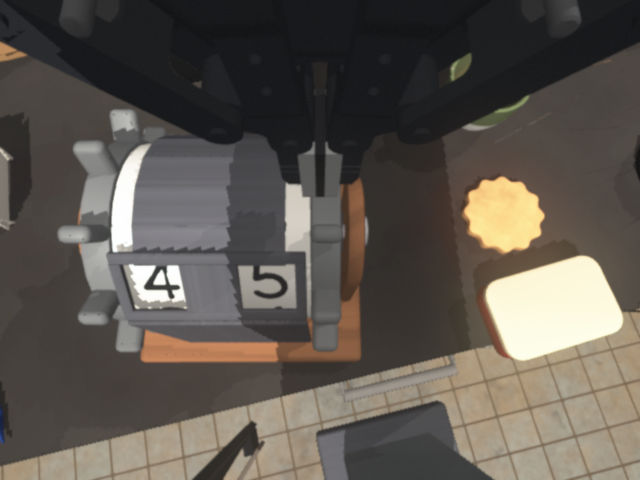

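The windows at (160,280) and (270,285) read 4 and 5, both settled. Flicking to 6.

```bash
python3 - <<'E'
from h import *
flick(-.0525)
s=snap('wrist','wrist4'); cv2.imwrite('pics/wrist4r.png',s['pixels'][::-1,::-1]); print(phase(s),phase('side'))
E
```

```text
down [ 0.2 -0.6 -0.2] [-0.0002  0.0001 -0.0002]
end [-0.3  0.2  1.1]
clock 12.8333
[(16.9, 2536), (-17.4, 1663)] [(17.8, 291), (17.5, 178)]
```

View pics/wrist4r.png

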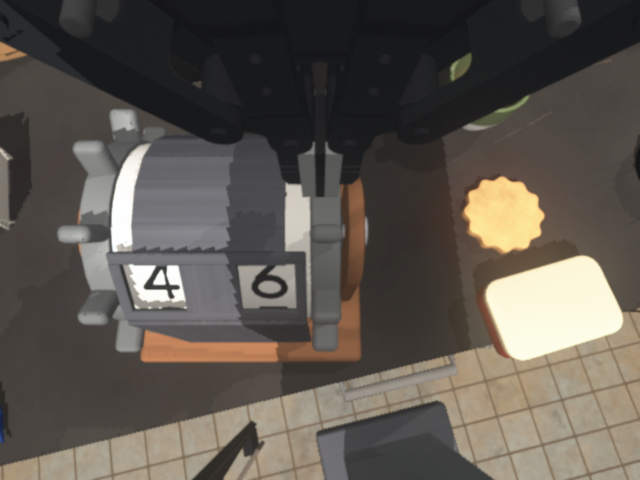

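It reads 46 (6 at (270,283)). One last flick.

```bash
python3 - <<'E'
from h import *
flick(-.0525)
s=snap('wrist','wrist5'); cv2.imwrite('pics/wrist5r.png',s['pixels'][::-1,::-1]); print(phase(s),phase('side'))
E
```

```text
down [-0.1 -0.4 -0.1] [-0.0002  0.     -0.0002]
end [ 0.1 -0.1  0.1]
clock 14.9167
[(16.9, 2541), (-17.4, 1667)] [(17.6, 290), (17.4, 175)]
```

View pics/wrist5r.png

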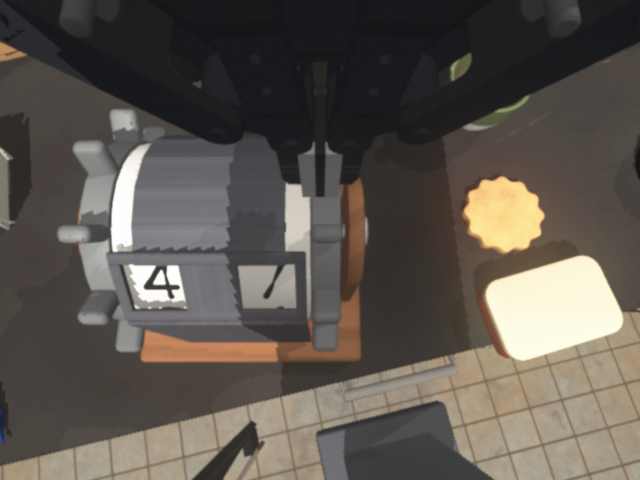

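47 is showing: 4 at (160,283), and the slant of the 7 at (270,283) with its bar under the frame. Both lug phases are settled. Now to the chrome bell, with a closer look from above.

```bash
python3 - <<'E'
from h import *
p=P(-.0025,-.0525,.25); ctrl.move_linear(p,velocity=.25)
ctrl.move_to([.444,-.216,.16],list(rv)); print(ctrl.get_clock())
s=snap('wrist','wrist6'); cv2.imwrite('pics/wrist6r.png',s['pixels'][::-1,::-1])
print(ctrl.boxes_of('wrist','bell'))
c=cloud(s); m=(np.hypot(c[...,0]-.443,c[...,1]+.215)<.045)&(c[...,2]>.002)
q=c[m]; print('ext',q.max(0),q.min(0)); k=q[q[:,2]>.048]; print(len(k),k.mean(0),k.max(0),k.min(0))
# sphere-ish fit centre from dome points
d=q[(q[:,2]>.015)&(q[:,2]<.04)]; A=np.c_[2*d[:,:2],d[:,2],d[:,2]**2,np.ones(len(d))]; print(np.linalg.lstsq(A,(d[:,:2]**2).sum(1),rcond=None)[0][:2])
t=ctrl.snapshot('top'); cv2.imwrite('pics/top6.png',t['pixels'])
E
```

```text
16.7333
[{'uv': [314.6, 221.2], 'conf': 0.73}]
ext [ 0.48072343 -0.17001704  0.25883843] [ 0.40498426 -0.25892821  0.00201938]
61279 [ 0.43323526 -0.21288255  0.2285961 ] [ 0.45989513 -0.17001704  0.25883843] [ 0.41891029 -0.25885391  0.04808217]
[ 0.44483847 -0.21938875]
```

View pics/wrist6r.png

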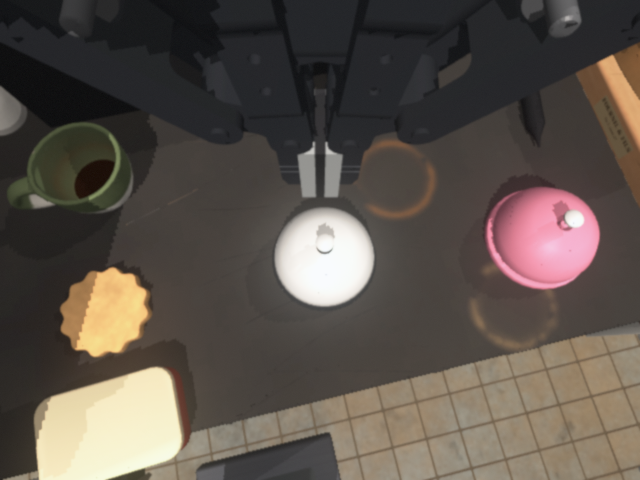

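```bash
python3 - <<'E'
from h import *
s=dict(np.load('pics/wrist6.npz')); c=cloud(s)
m=(np.hypot(c[...,0]-.443,c[...,1]+.217)<.03)&(c[...,2]>.046)&(c[...,2]<.07); q=c[m]; print(m.sum(),q.mean(0),q.max(0),q.min(0))
v,u=np.nonzero(m); print(u.mean(),v.mean()); print(w(s,314,236,z=.052), w(s,u.mean(),v.mean(),z=.052))
m=(np.hypot(c[...,0]-.443,c[...,1]+.217)<.06)&(c[...,2]>.004)&(c[...,2]<.04); q=c[m]; print((q.max(0)+q.min(0))/2,q.max(0)-q.min(0))
E
```

```text
284 [ 0.44431345 -0.21911411  0.05202769] [ 0.45104266 -0.21310046  0.05455884] [ 0.43865943 -0.22529082  0.04808217]
314.84154929577466 237.10915492957747
[ 0.44346129 -0.2194781   0.052     ] [ 0.4443136  -0.21911486  0.052     ]
[ 0.44291657 -0.21934787  0.02200821] [0.07561371 0.07916067 0.03598201]
```

The knob is at (0.444, -0.219, 0.054), which matches the dome centre and the stated height. Pressing it now.

```bash
python3 - <<'E'
from h import *
x,y=.444,-.219
ctrl.move_linear([x,y,.075],velocity=.12)
ctrl.move_linear([x,y,.058],velocity=.06); ctrl.dwell(.15); f0=np.array(ctrl.get_wrist_force()); print('pre',f0.round(2))
for z in [.0545,.0525,.0510,.0503,.0498,.0493]:
    ctrl.move_linear([x,y,z],velocity=.02); ctrl.dwell(.15)
    f=np.array(ctrl.get_wrist_force())-f0; print(z,np.round(ctrl.get_tool_pos()[2],4),f.round(2))
    if f[2]>7.2: break
ctrl.move_linear([x,y,.075],velocity=.05); ctrl.move_linear([x,y,.16],velocity=.15)
s=snap('wrist','wrist7'); cv2.imwrite('pics/wrist7r.png',s['pixels'][::-1,::-1]); print(ctrl.get_clock())
c=cloud(s); m=(np.hypot(c[...,0]-.443,c[...,1]+.217)<.03)&(c[...,2]>.046)&(c[...,2]<.07); q=c[m]; print(m.sum(),q.mean(0),q.max(0))
E
```

```text
pre [ 0.47 -0.57  0.11]
0.0545 0.0545 [-0.79  0.52 -0.56]
0.0525 0.0527 [0.26 0.99 1.13]
0.051 0.0512 [-0.7   0.23  5.28]
0.0503 0.0505 [-0.01  0.89  6.89]
0.0498 0.0501 [-0.73  1.61  7.43]
21.8167
283 [ 0.44428315 -0.21917891  0.05209664] [ 0.45100278 -0.21325546  0.05416924]
```

View pics/wrist7r.png

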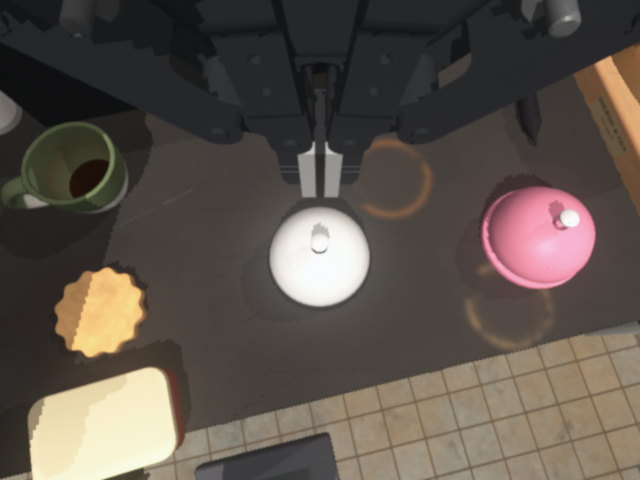

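```bash
python3 - <<'E'
from h import *
s=snap('side','side8'); print(phase(s)); t=snap('top','top8'); print(phase(t))
a=cv2.resize(t['pixels'][230:330,190:470],None,fx=2.8,fy=2.8,interpolation=cv2.INTER_CUBIC); cv2.imwrite('pics/top8c.png',a)
E
```

```text
[(17.7, 300), (17.7, 171)]
[(17.7, 146), (15.7, 73)]
```

View pics/top8c.png

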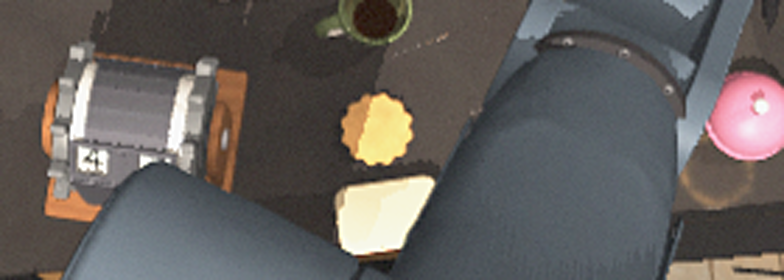

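```bash
python3 -c "
from cell import ctrl
print(ctrl.job_done(), ctrl.get_clock())"
```

```text
the job is handed in; nothing more can be done
the job is handed in; nothing more can be done
```

The sign reads 47 and the chrome bell has been rung. The job was handed in at about 22 s of the 58 s allowed, with no verdict reported back.

- **Sign:** The tens drum started on 3 and took one flick. The units drum started half way between 4 and 5 and took three. I looked at the windows after every flick and saw 4, then 45, 46 and 47.
- **Bell:** I pressed the button once, to about 3.9 mm and 7.4 N (it rings from 3 mm and 6 N), then lifted clear. The button came back up, and the bell's knob stayed in place to within 0.1 mm.
- **Last checks:** The side camera showed both drums settled in their clicks, with lugs at 17.7° against the nominal 18°, and the sign where it started. The top camera gave 15.7° for the units drum, but the arm was partly hiding it, so I trusted the side camera. I didn't measure the bystanders at the end. Those in the last views (cup, biscuit and mint tin) looked unmoved, and the pink look-alike was left alone.

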